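# Close the dish clamp to its gauge mark with the knurled wheel

## Task

Get the dish clamp ready for the next dish: with a fingertip on top of the knurled wheel, roll it in strokes until the pointer on the sliding jaw stands over the dark groove on the gauge block, then take the hand away. Move the jaw only by rolling the wheel, leave the gauge block where it is set, and do not lift or push any of the glassware and other things around it.

Things in the scene. Friction and masses are not known exactly. Their poses are not given: they have to be found in the camera images.
- clamp: dish clamp screwed to the table: white base plate 330 x 85 mm, 8 mm thick, a knurled wheel near one end, two aluminium jaws 70 mm wide, at most 52 mm above the table, at the other. Origin on the table under the wheel's axle; x runs along the plate from the wheel to the jaws, y along the axle, z up. Plate from x = -60 to 270 mm, fixed jaw's face at x = 228 mm
- wheel_top (a point): the highest point of the wheel, half-way across its rim, 66 mm above the table (a fixed point: it does not turn with the wheel). The wheel does not give under the finger; a press of 5 to 10 N grips well enough to roll it. Some 4 mm of each stroke are lost to give in arm and fingers
- wheel: knurled steel wheel, 56 mm across, 24 mm wide, origin at its centre, axle along clamp y, between two white cheeks (46 mm high, 50 mm over both). Moving the top of the rim towards the jaws (clamp +x) closes the gap, the other way opens it: 8 mm of jaw per radian, 2 mm per 7 mm of rim. It stays where it is left; turning takes about 1.5 N at the rim
- jaw: the sliding jaw, an aluminium block 22 x 70 x 34 mm; origin under its face, 16 mm above the table, on the clamp's middle line. It slides along the clamp's x, at most 56 mm from fully open, towards the fixed jaw
- pointer (a point): the tip of the thin dark pointer (3 mm wide) that sticks out of the sliding jaw in the clamp's +y direction and travels with it, 37 mm above the table. Pointer over the groove means that this point and mark have the same position along the clamp's x
- gauge: the gauge block, an aluminium block 30 x 24 x 24 mm beside the bed on the clamp's +y side; origin under the groove, 10 mm above the table. Already set; it must not be moved
- mark (a point): the middle of the dark groove across the top of the gauge block; the groove is 6 mm wide along the clamp's x and runs along its y. Axes parallel to the clamp's; 34 mm above the table
- dish: a loose open glass dish, 90 mm across and 18 mm high, beside the clamp; origin under its centre; to be left alone
- cap: a loose yellow screw cap, 42 mm across and 14 mm high; origin under its centre; to be left alone
- spatula: a loose spatula, 160 mm long, lying flat; to be left alone
- cup: a loose blue plastic cup, 52 mm across and 50 mm high; origin under its centre; to be left alone
- jar: a loose white jar with a cap, 64 mm across and 95 mm high; origin under its centre; to be left alone
- flask: a loose conical glass flask with a glass funnel in its neck, 100 mm across and 180 mm high in all; origin under its centre; to be left alone
- mortar: a loose white mortar, 120 mm across, with a wooden pestle standing in it up to 120 mm high; origin under its centre; to be left alone

How it is judged:
By the outcome, as a careful person would: the job done as asked, in the order asked, and still so for the second after the job is handed in, with the robot touching nothing.
It also fails if it takes over 58 s, if anything falls off the work surface, if the arm or the gripper's body presses on something with over 40 N, if the wrist force passes 120 N, or if a joint passes its speed limit or range.

## Robot

A 7-joint arm with a two-finger parallel gripper is mounted at the origin on the work surface. World frame = base frame: x ahead of the robot, y to its left, z up, the work surface at z = 0. Lengths are in m, angles in rad, forces in N, time in s.
With the tool pointing down it reaches from about 0.425 to 0.925 m from the base axis. Payload 6.8 kg.
Tool frame: the origin (TCP) lies midway between the tips of the shut fingers; the grasp point (between the pads) lies 19 mm behind it; z points along the fingers, y is the line along which they close (so a half turn about z gives the same grasp; the last joint's range is limited). The gripper opens to 85 mm and grips with 20 to 120 N. Pads are 22 mm wide; open, the fingers measure 114 mm over their backs; the gripper's body (76 mm by 85 mm) begins 54 mm behind the grasp point. The pads swing forward as they close: fully open they stand 13 mm farther back than shut.
Start: joints at [-1.325, 0.477, 0.022, 1.555, -0.011, 1.109, -0.083], TCP at [0.234, 0.633, 0.231] pointing down, gripper open.
Joint ranges: [-2.96, 2.96], [-0.34, 2.1], [-1.41, 1.46], [0.24, 2.44], [-1.37, 4.51], [0.17, 1.92], [-2.96, 2.96]. Speed limits (rad/s): [2.39, 2.39, 3.14, 3.14, 3.14, 3.14, 3.14].

## Interface

Orientations are given as a rotation vector (axis times angle).
In Python, from bench import get_obs, grab_frame, camera_params, r gives the robot as it stands.
- The arm moves only by the shell command python3 -m jog 'ROWS' [FORCE]. ROWS is JSON, a list of rows, each an object of numbers: "rx", "ry", "rz": the turn, a rotation vector about the world's x, y, z scaled (see below); "x", "y", "z": the shift along the world's x, y, z scaled (see below); "jaw": the opening, from -1 (shut) to 1 (fully open). In form: [{"rx": .., "ry": .., "rz": .., "x": .., "y": .., "z": .., "jaw": ..}, ...]. A call has 1 to 8 rows; each row shifts and turns the commanded pose from where the row before left it; what a row does not reach is not made up. The controller multiplies each number of a shift by 60 mm and each number of a turn by 10 degrees. A row lasts 1/8 s, in which the tool goes at most 62.5 mm and 10.7 degrees, less where a joint would pass 70% of its speed; a pose out of reach is approached as far as the arm can. A call with a number of a shift or a turn outside -1 to 1 is refused whole. A call with a gripper value outside its range is refused whole. The fingers move at their own pace and stop on an object; FORCE is the grip in N (left out, the last holds). Time passes only in rows, so rows that do not move let the fingers close. It gives the time, the measured TCP pose, the force, the opening and the grip force at its end, in the units of the state.
- get_obs(): the state, without advancing time (a new reading comes with each control period).
- grab_frame(name): name is "scene" or "top" or "wrist"; returns the picture (400x640x3 uint8, red, green, blue); there is no depth.
- camera_params(name): a dict with "fx", "fy", "cx", "cy" (pixels), "R" (3x3) and "t" (3): a world point X has camera coordinates R X + t. Camera axes: x right, y down, z forward; pixel columns grow to the right and rows downward; lengths in m; the calibration is good to about 2 mm. A picture is of the moment at which its call begins: read the wrist's pose just before it. camera_params takes no time and is no camera call; for the wrist camera it gives the pose at the moment of the call.
- r.hand_in(): hands the job in; it is judged then, once.
The state is a dict: "clock": time; "joints": joint angles; "qvel": joint speeds; "tau": joint torques, N m; "tcp_pos": TCP position; "orientation": TCP orientation; "contact_force": force on the tool from outside, world axes, zero at the start; "moment": the same for the moment, N m; "grip_width": finger opening in m; "gripper_force": force on a finger pad.
Only numpy, scipy, OpenCV 4.12 (cv2) and the standard library are available. Lean on these libraries where they do the work, as an engineer would, in place of code of your own. Each camera call takes 0.05 s, during which the arm holds its last target. There are 200 camera calls.

## Working session

There is one attempt and no reset: what is moved stays moved. The work goes in short steps, Python scripts to look and compute and a shell command to move; the robot and the scene stay as the last step left them, time stands still between calls to the robot, and variables do not carry over. Pictures are saved under pics/ and viewed, at most 12 in all, crops included, and the job is handed in when it is done.

```bash
mkdir -p pics; python3 - <<'E'
from bench import *
import cv2
o=get_obs();print(o)
for n in("scene","top"):
    cv2.imwrite(f"pics/{n}0.png",grab_frame(n)[:,:,::-1]);p=camera_params(n);print(n,p)
E
```

```text
{'clock': 0.0, 'joints': array([-1.32506715,  0.47780937,  0.02233947,  1.55643285, -0.01150193,
        1.10929153, -0.08312544]), 'qvel': array([-0.00101498,  0.00028264,  0.0003344 ,  0.00114074,  0.00164759,
        0.00086275,  0.00107696]), 'tau': array([ 1.47312508e-04, -5.96462166e+01,  1.60811171e+00, -2.81203687e+01,
        1.24218801e-02,  9.28226887e-03, -2.67759003e-05]), 'tcp_pos': array([0.23369341, 0.63263627, 0.23032734]), 'orientation': array([-5.52872273e-01, -3.09237004e+00,  2.83235316e-03]), 'contact_force': array([ 0.3977665 , -0.21740544, -0.96600154]), 'moment': array([ 0.00425759,  0.01683814, -0.00210642]), 'gripper_force': 0.0, 'grip_width': 0.0855894807149442}
scene {'fx': 363.82583454060324, 'fy': 363.82583454060324, 'cx': 323.7945617168981, 'cy': 197.3807887914035, 'R': array([[-0.75499214,  0.65561785, -0.01233341],
       [ 0.56079962,  0.63582584, -0.53031056],
       [-0.33983916, -0.40729687, -0.84771375]]), 't': array([ 0.48517083, -0.26435809,  1.29942538])}
top {'fx': 374.7162264598476, 'fy': 374.7162264598476, 'cx': 322.8060086908433, 'cy': 205.6004692963718, 'R': array([[ 0.02694633, -0.99939976,  0.021772  ],
       [-0.99445233, -0.02901556, -0.10110718],
       [ 0.10167822, -0.01892675, -0.99463728]]), 't': array([-0.07366682,  0.58593102,  1.21644814])}
```

View pics/top0.png

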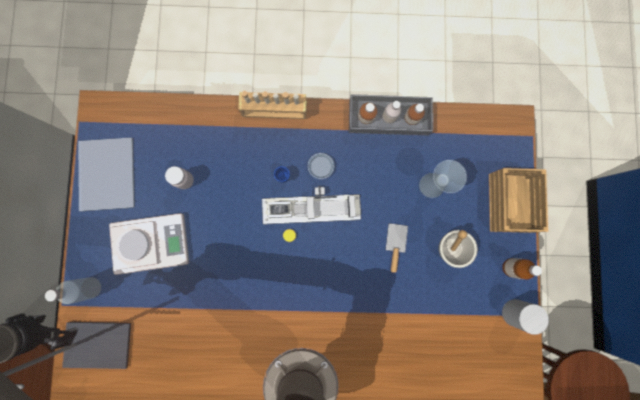

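View pics/scene0.png

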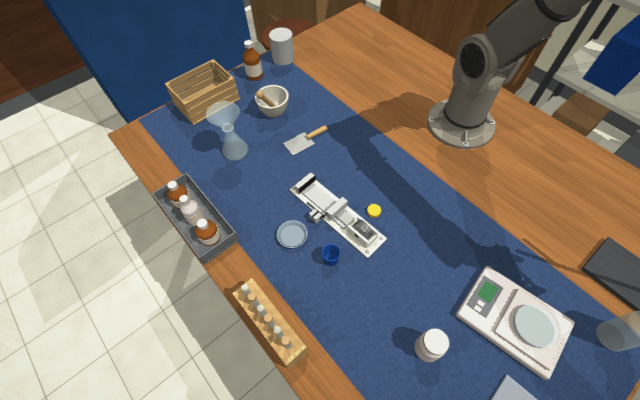

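The top view shows the clamp plate at about (262–360, 195–222), with the wheel at (280,210), the sliding jaw at about (318,205) and the gauge block at (320,191). The dish is at (320,166), the cup at (282,174) and the cap at (289,236). In the scene view the clamp lies around (338,213).

```bash
cat > h.py <<'E'
from bench import *
import cv2, numpy as np
def ray(p,uv,z):
    d=np.array([(uv[0]-p['cx'])/p['fx'],(uv[1]-p['cy'])/p['fy'],1])
    R=np.array(p['R']);c=-R.T@p['t'];d=R.T@d
    return c+d*(z-c[2])/d[2]
def proj(p,X):
    c=np.array(p['R'])@X+p['t'];return np.array([p['fx']*c[0]/c[2]+p['cx'],p['fy']*c[1]/c[2]+p['cy']])
E
python3 - <<'E'
from h import *
p=camera_params("top");im=cv2.imread("pics/top0.png")
hsv=cv2.cvtColor(im,cv2.COLOR_BGR2HSV)
m=((hsv[...,1]<70)&(hsv[...,2]>110)).astype(np.uint8);k=m*0;k[188:228,255:370]=1;m*=k
m=cv2.morphologyEx(m,cv2.MORPH_CLOSE,np.ones((5,5)))
cs=max(cv2.findContours(m,0,1)[0],key=cv2.contourArea)
w=np.array([ray(p,q[0],.008)[:2] for q in cs],np.float32)
print(cv2.minAreaRect(w))
for n,q,z in(("wheel",(280,210),.05),("end0",(263,211),.008),("end1",(360,206),.008),("cup",(282,174),.03),("dish",(320,166),.01),("cap",(289,236),.01)):print(n,ray(p,q,z))
a=cv2.resize(im[150:245,255:370],None,fx=6,fy=6,interpolation=2);cv2.imwrite("pics/top1.png",a)
E
```

```text
((0.5908737778663635, -0.01717674732208252), (0.11533673107624054, 0.3352299928665161), 4.282467365264893)
wheel [0.56727314 0.08244875 0.05      ]
end0 [0.56589472 0.14347167 0.008     ]
end1 [ 0.59238858 -0.18391826  0.008     ]
cup [0.69019362 0.08232635 0.03      ]
dish [ 0.72562211 -0.04432937  0.01      ]
cap [0.48428036 0.05283209 0.01      ]
```

View pics/top1.png

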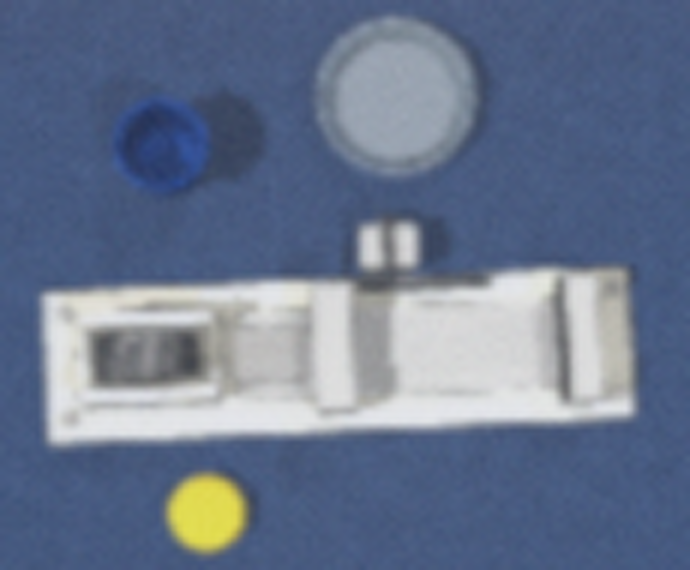

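The crop shows the pointer by the jaw face, near crop (355–375,285). The groove is at crop (390,245), so the jaw has to close by some 20–30 mm. I'll move in for a closer look.

```bash
python3 -m jog '[{"x":0.5,"y":-0.83,"rz":-0.54,"jaw":-1},{"x":0.5,"y":-0.83,"rz":-0.54,"jaw":-1},{"x":0.5,"y":-0.83,"rz":-0.54,"jaw":-1},{"x":0.5,"y":-0.83,"rz":-0.54,"jaw":-1},{"x":0.5,"y":-0.83,"rz":-0.54,"jaw":-1},{"x":0.5,"y":-0.83,"rz":-0.54,"jaw":-1}]' 40
python3 -m jog '[{"x":0.5,"y":-0.83,"rz":-0.54,"jaw":-1},{"x":0.5,"y":-0.83,"rz":-0.54,"jaw":-1},{"x":0.5,"y":-0.83,"rz":-0.54,"jaw":-1},{"x":0.5,"y":-0.83,"rz":-0.54,"jaw":-1},{"x":0.5,"y":-0.83,"rz":-0.54,"jaw":-1},{"x":0.5,"y":-0.83,"rz":-0.54,"jaw":-1},{"jaw":-1},{"jaw":-1}]'
python3 - <<'E'
from h import *
import pickle
o=get_obs();p=camera_params("wrist");im=grab_frame("wrist")[:,:,::-1]
cv2.imwrite("pics/w0.png",im);pickle.dump(p,open("w0.pkl","wb"))
print(o['tcp_pos'],o['orientation'],o['joints'],o['grip_width'],p,proj(p,o['tcp_pos']))
E
```

```text
[0.23367643 0.63269728 0.23043279] [-5.52740255e-01 -3.09240067e+00  2.53984255e-03] [-1.32510677  0.4777074   0.02233371  1.55634478 -0.01150769  1.10929543
 -0.08308235] 0.08546656538944548 {'fx': 335.73985646335507, 'fy': 335.73985646335507, 'cx': 317.77876316233886, 'cy': 199.25430155444135, 'R': array([[ 0.34725382,  0.9377702 , -0.00135437],
       [ 0.88786157, -0.32830722,  0.32236037],
       [ 0.3018553 , -0.11314336, -0.94661606]]), 't': array([-0.67338165, -0.04070462,  0.38115031])} [319.38717258 268.3446182 ]validation failed for argument at $[0]...
validation failed for argument at $[0]...
```

View pics/w0.png

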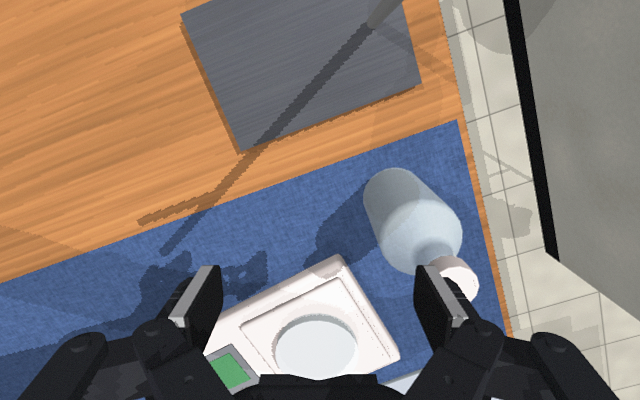

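The jog was refused, so it seems every key has to be present. The wrist view shows only the balance and a bottle, and the hand hasn't moved. I'll send it again with full rows.

```bash
python3 -m jog '[{"rx":0,"ry":0,"rz":-0.54,"x":0.5,"y":-0.83,"z":0,"jaw":-1},{"rx":0,"ry":0,"rz":-0.54,"x":0.5,"y":-0.83,"z":0,"jaw":-1},{"rx":0,"ry":0,"rz":-0.54,"x":0.5,"y":-0.83,"z":0,"jaw":-1},{"rx":0,"ry":0,"rz":-0.54,"x":0.5,"y":-0.83,"z":0,"jaw":-1},{"rx":0,"ry":0,"rz":-0.54,"x":0.5,"y":-0.83,"z":0,"jaw":-1},{"rx":0,"ry":0,"rz":-0.54,"x":0.5,"y":-0.83,"z":0,"jaw":-1}]' 40
python3 -m jog '[{"rx":0,"ry":0,"rz":-0.54,"x":0.5,"y":-0.83,"z":0,"jaw":-1},{"rx":0,"ry":0,"rz":-0.54,"x":0.5,"y":-0.83,"z":0,"jaw":-1},{"rx":0,"ry":0,"rz":-0.54,"x":0.5,"y":-0.83,"z":0,"jaw":-1},{"rx":0,"ry":0,"rz":-0.54,"x":0.5,"y":-0.83,"z":0,"jaw":-1},{"rx":0,"ry":0,"rz":-0.54,"x":0.5,"y":-0.83,"z":0,"jaw":-1},{"rx":0,"ry":0,"rz":-0.54,"x":0.5,"y":-0.83,"z":0,"jaw":-1},{"rx":0,"ry":0,"rz":0,"x":0,"y":0,"z":0,"jaw":-1},{"rx":0,"ry":0,"rz":0,"x":0,"y":0,"z":0,"jaw":-1}]'
python3 - <<'E'
from h import *
import pickle
o=get_obs();p=camera_params("wrist");im=grab_frame("wrist")[:,:,::-1]
cv2.imwrite("pics/w1.png",im);pickle.dump(p,open("w1.pkl","wb"))
print(o['tcp_pos'],o['orientation'],o['joints'],o['grip_width'],p,proj(p,o['tcp_pos']))
E
```

```text
clock: 0.9
tcp_pos: [0.4145, 0.3326, 0.2313]
orientation: [-1.398, -2.813, -0.0]
contact_force: [0.4, 0.3, 0.7]
grip_width: 0.0003
gripper_force: 0.0
clock: 1.9
tcp_pos: [0.5935, 0.0361, 0.2309]
orientation: [-2.123, -2.315, 0.001]
contact_force: [0.1, 0.1, 0.0]
grip_width: -0.0001
gripper_force: 0.0
[0.59345552 0.0360867  0.23085837] [-2.12267832e+00 -2.31469868e+00  7.06477544e-04] [-0.54547774  0.37160625  0.49328107  1.78038875 -0.20112262  1.04047722
  0.10832684] -0.00013218478376260544 {'fx': 335.73985646335507, 'fy': 335.73985646335507, 'cx': 317.77876316233886, 'cy': 199.25430155444135, 'R': array([[ 0.99634027,  0.08546965, -0.00100088],
       [ 0.08124776, -0.94335769,  0.32167541],
       [ 0.0265493 , -0.32057949, -0.94684947]]), 't': array([-0.59310521, -0.05608534,  0.37602542])} [319.92185341 266.45523124]
```

View pics/w1.png

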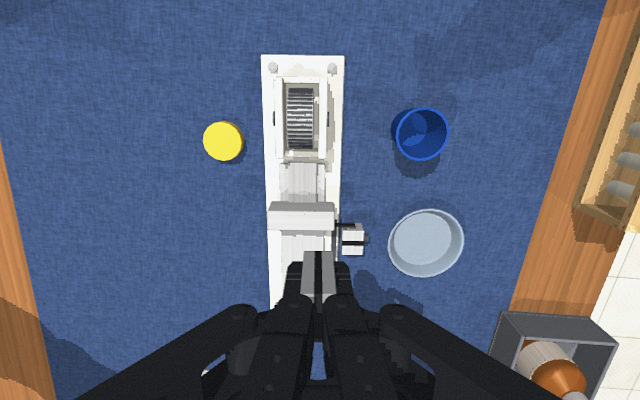

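The wrist view shows the wheel at (300,117), plate corners at (262,56) and (343,57), and the sliding jaw at (300,215). The dark pointer is at about (342,224) and the groove at about (352,242). Next I'll measure these from masks.

```bash
python3 - <<'E'
from h import *
import pickle
p=pickle.load(open("w1.pkl","rb"));im=cv2.imread("pics/w1.png");hsv=cv2.cvtColor(im,cv2.COLOR_BGR2HSV)
m=(hsv[...,1]<80)&(hsv[...,2]>90)
L=[];Rr=[]
for y in range(64,180,4):
    xs=np.where(m[y,230:370])[0]+230; L.append(ray(p,(xs[0],y),.008)[:2]);
    Rr.append(ray(p,(xs[-1],y),.008)[:2])
L=np.array(L);Rr=np.array(Rr)
def fit(a):
    v=cv2.fitLine(a.astype(np.float32),cv2.DIST_HUBER,0,.001,.001).ravel(); return v[:2]*-np.sign(v[1]),v[2:]
dl,cl=fit(L);dr,cr=fit(Rr);print("dirs",dl,dr)
d=dl+dr;d/=np.linalg.norm(d);n=np.array([-d[1],d[0]])
mid=(cl@n+cr@n)/2;print("width",(cr-cl)@n)
# end of plate
ys=[]
for x in range(275,332,4):
    c=np.where(m[30:120,x])[0]; ys.append(ray(p,(x,c[0]+29.5),.008)[:2]@d)
e=np.median(ys); org=(e+.060)*d+mid*n
print("d",d,"origin",org,"wheel_top px",proj(p,np.r_[org,.066]))
np.savez("clamp.npz",d=d,n=n,org=org)
g=cv2.cvtColor(im,cv2.COLOR_BGR2GRAY)
for x in (336,338,340,343): print("ptr",x,g[215:236,x])
for x in (346,350,354,358,361): print("grv",x,g[230:256,x])
# wheel dark mask
w=(g<110)*np.uint8(1);print("wheelbox",[ (q.min(),q.max()) for q in np.where(w[75:170,280:325])])
cv2.imwrite("pics/w1c.png",cv2.resize(im[180:270,250:380],None,fx=6,fy=6,interpolation=cv2.INTER_NEAREST))
E
```

```text
dirs [ 0.07264832 -0.9973576 ] [ 0.07105255 -0.9974726 ]
width 0.084475435
d [ 0.07185046 -0.9974154 ] origin [0.57150391 0.08671845] wheel_top px [299.53927603 120.89668534]
ptr 336 [194 192 197 193 140  55  70  67  23  20  29  45  83 103 101 102 102 100
 101 106 125]
ptr 338 [143 142 143 137 131 133 134 106  34  29  37  58 105 105  98  99 100 100
 108 103  95]
ptr 340 [84 82 75 71 51 51 52 55 29 26 39 40 56 60 55 56 54 54 53 68 67]
ptr 343 [ 93  91  85  94  96 101  99  87  46  25  39  47  85 102 119 170 237 233
 230 231 232]
grv 346 [173 241 233 232 231 231 231 232 232 236 225  19  29  38  25 131 239 231
 228 229 228 228 231 233 231  58]
grv 350 [165 237 232 230 231 231 230 230 230 235 222  22  33  38  26 126 240 230
 228 229 229 230 230 234 231  53]
grv 354 [167 238 234 232 232 232 231 231 232 235 223  19  34  38  24 108 214 231
 227 226 227 226 227 231 226  62]
grv 358 [160 235 233 232 233 233 231 233 232 237 227  21  36  32  29  98 210 234
 231 229 230 229 229 235 229  63]
grv 361 [171 236 234 232 233 233 233 233 234 238 230  71  30  33  28 102 215 240
 237 237 236 239 244 248 243  65]
wheelbox [(np.int64(7), np.int64(88)), (np.int64(3), np.int64(33))]
```

View pics/w1c.png

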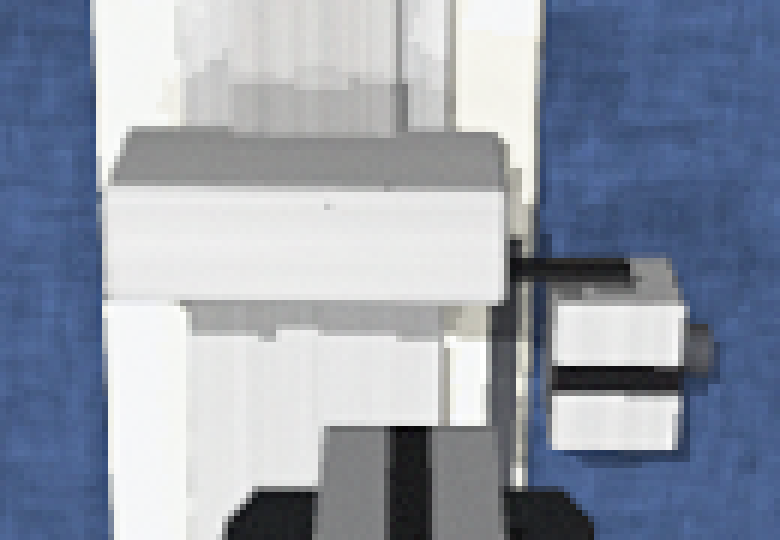

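The crop shows the pointer bar spanning image rows of about 223–226.5, with its tip at u≈354. The groove spans rows 241–245, with its middle at about (352.5,243).

```bash
cat >> h.py <<'E'
def rel(p,uv,z):
    c=np.load("clamp.npz");X=ray(p,uv,z)[:2]-c['org'];return X@c['d']*1e3,X@c['n']*1e3
E
python3 - <<'E'
from h import *
import pickle
p=pickle.load(open("w1.pkl","rb"));g=cv2.imread("pics/w1.png",0)
for x in(346,349,352):print(g[219:231,x])
for y in (222.5,224.2,226):print("ptr",rel(p,(352,y),.037),rel(p,(352,y),.0385))
print("grv",rel(p,(352.5,240.8),.034),rel(p,(352.5,242.9),.034),rel(p,(352.5,245),.034))
print("wheel box",rel(p,(299.5,82),.045),rel(p,(299.5,155),.045))
E
```

```text
[ 79  80  84  74  47  26  31  48  87  91 100 172]
[ 77  86  81  71  43  28  35  49  90 123 141 163]
[ 78  81  74  70  46  25  34  52  89 110 139 165]
ptr (np.float64(109.87356215748908), np.float64(54.91536641159173)) (np.float64(109.24769634266823), np.float64(54.74295579405448))
ptr (np.float64(111.86884392497228), np.float64(55.00808293896026)) (np.float64(111.2340834973445), np.float64(54.835259007561675))
ptr (np.float64(113.98918469594425), np.float64(55.10661069395014)) (np.float64(113.34497216461662), np.float64(54.93334754326651))
grv (np.float64(133.16746116487758), np.float64(56.84201879309713)) (np.float64(135.7524129217204), np.float64(56.9633754813052)) (np.float64(138.34888247774165), np.float64(57.08527289990021))
wheel box (np.float64(-33.08067793571043), np.float64(-1.0112754071925716)) (np.float64(35.097384758762715), np.float64(-1.2737964553064534))
```

The jaw has about 23.4 mm to go, which is some 82 mm of rim. I'll go above the start of the stroke at clamp x of about -14 mm.

```bash
python3 -m jog '[{"rx":0,"ry":0,"rz":0.08,"x":-0.19,"y":0.54,"z":0,"jaw":-1},{"rx":0,"ry":0,"rz":0,"x":-0.19,"y":0.54,"z":-0.5,"jaw":-1},{"rx":0,"ry":0,"rz":0,"x":0,"y":0,"z":-0.75,"jaw":-1},{"rx":0,"ry":0,"rz":0,"x":0,"y":0,"z":-0.75,"jaw":-1},{"rx":0,"ry":0,"rz":0,"x":0,"y":0,"z":-0.5,"jaw":-1},{"rx":0,"ry":0,"rz":0,"x":0,"y":0,"z":-0.05,"jaw":-1},{"rx":0,"ry":0,"rz":0,"x":0,"y":0,"z":0,"jaw":-1}]'
python3 -m jog '[{"rx":0,"ry":0,"rz":0,"x":0,"y":0,"z":-0.1,"jaw":-1},{"rx":0,"ry":0,"rz":0,"x":0,"y":0,"z":0,"jaw":-1}]'
```

```text
clock: 2.82
tcp_pos: [0.5713, 0.1014, 0.0792]
orientation: [2.106, 2.331, 0.002]
contact_force: [0.9, -0.2, 1.6]
grip_width: -0.0004
gripper_force: 0.0
clock: 3.08
tcp_pos: [0.5713, 0.1006, 0.0729]
orientation: [2.107, 2.33, 0.002]
contact_force: [-0.6, -0.3, 0.1]
grip_width: -0.0002
gripper_force: 0.0
```

```bash
python3 -m jog '[{"rx":0,"ry":0,"rz":0,"x":0,"y":0,"z":-0.09,"jaw":-1},{"rx":0,"ry":0,"rz":0,"x":0,"y":0,"z":0,"jaw":-1}]'
python3 -m jog '[{"rx":0,"ry":0,"rz":0,"x":0,"y":0,"z":-0.03,"jaw":-1},{"rx":0,"ry":0,"rz":0,"x":0,"y":0,"z":0,"jaw":-1}]'
```

```text
clock: 3.32
tcp_pos: [0.5708, 0.1004, 0.0666]
orientation: [-2.107, -2.329, 0.001]
contact_force: [0.7, -0.0, -0.9]
grip_width: 0.0003
gripper_force: 0.0
clock: 3.58
tcp_pos: [0.5712, 0.1003, 0.0653]
orientation: [2.108, 2.329, 0.0]
contact_force: [-1.0, -1.0, 2.8]
grip_width: 0.0003
gripper_force: 1.2
```

```bash
python3 -m jog '[{"rx":0,"ry":0,"rz":0,"x":0,"y":0,"z":-0.03,"jaw":-1},{"rx":0,"ry":0,"rz":0,"x":0,"y":0,"z":0,"jaw":-1}]'
```

```text
clock: 3.82
tcp_pos: [0.5713, 0.1016, 0.0645]
orientation: [-2.106, -2.329, -0.002]
contact_force: [-4.7, 2.0, 13.0]
grip_width: -0.0001
gripper_force: 6.6
```

```bash
python3 -m jog '[{"rx":0,"ry":0,"rz":0,"x":0,"y":0,"z":0.008,"jaw":-1},{"rx":0,"ry":0,"rz":0,"x":0.008,"y":-0.117,"z":0,"jaw":-1},{"rx":0,"ry":0,"rz":0,"x":0.008,"y":-0.117,"z":0,"jaw":-1}]'
python3 -m jog '[{"rx":0,"ry":0,"rz":0,"x":0.008,"y":-0.117,"z":0,"jaw":-1},{"rx":0,"ry":0,"rz":0,"x":0.008,"y":-0.117,"z":0,"jaw":-1},{"rx":0,"ry":0,"rz":0,"x":0,"y":0,"z":0,"jaw":-1}]'
python3 - <<'E'
from h import *
p=camera_params("wrist");cv2.imwrite("pics/w2.png",grab_frame("wrist")[:,:,::-1])
s=grab_frame("scene")[:,:,::-1];cv2.imwrite("pics/s2.png",s)
cv2.imwrite("pics/s2c.png",cv2.resize(s[160:270,270:400],None,fx=6,fy=5.4,interpolation=2))
E
```

```text
clock: 4.2
tcp_pos: [0.5722, 0.0881, 0.0658]
orientation: [-2.105, -2.33, -0.004]
contact_force: [-7.1, 1.3, 21.0]
grip_width: -0.0001
gripper_force: 10.1
clock: 4.58
tcp_pos: [0.5733, 0.0714, 0.0646]
orientation: [2.109, 2.328, 0.001]
contact_force: [-2.5, -1.8, 8.8]
grip_width: -0.0004
gripper_force: 4.5
```

View pics/s2c.png

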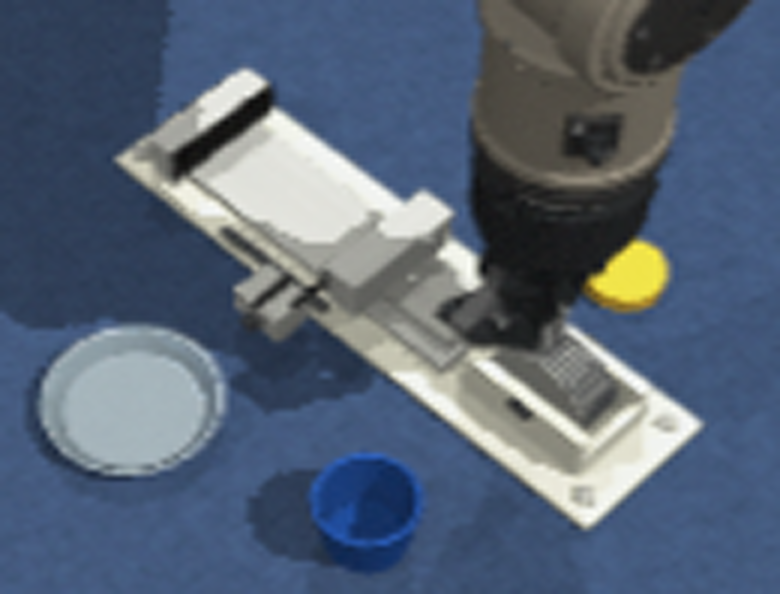

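The scene crop shows the hand on the wheel and the pointer at about crop (318,298), still short of the groove at (275,288). Force peaked in mid-stroke, so I'll add a small arc in z. Second stroke now.

```bash
python3 -m jog '[{"rx":0,"ry":0,"rz":0,"x":0,"y":0,"z":0.17,"jaw":-1},{"rx":0,"ry":0,"rz":0,"x":-0.032,"y":0.468,"z":0,"jaw":-1},{"rx":0,"ry":0,"rz":0,"x":0,"y":0,"z":0,"jaw":-1},{"rx":0,"ry":0,"rz":0,"x":0,"y":0,"z":-0.12,"jaw":-1},{"rx":0,"ry":0,"rz":0,"x":0,"y":0,"z":-0.05,"jaw":-1},{"rx":0,"ry":0,"rz":0,"x":0,"y":0,"z":0,"jaw":-1}]'
python3 -m jog '[{"rx":0,"ry":0,"rz":0,"x":0.008,"y":-0.117,"z":0.01,"jaw":-1},{"rx":0,"ry":0,"rz":0,"x":0.008,"y":-0.117,"z":0.008,"jaw":-1}]'
python3 -m jog '[{"rx":0,"ry":0,"rz":0,"x":0.008,"y":-0.117,"z":-0.008,"jaw":-1},{"rx":0,"ry":0,"rz":0,"x":0.008,"y":-0.117,"z":-0.01,"jaw":-1},{"rx":0,"ry":0,"rz":0,"x":0,"y":0,"z":0,"jaw":-1}]'
python3 -m jog '[{"rx":0,"ry":0,"rz":0,"x":0,"y":0,"z":0.3,"jaw":-1},{"rx":0,"ry":0,"rz":0,"x":0,"y":0,"z":0.8,"jaw":-1},{"rx":0,"ry":0,"rz":0,"x":0.15,"y":-0.3,"z":0.9,"jaw":-1},{"rx":0,"ry":0,"rz":0,"x":0.2,"y":-0.3,"z":0.7,"jaw":-1},{"rx":0,"ry":0,"rz":0,"x":0,"y":0,"z":0,"jaw":-1},{"rx":0,"ry":0,"rz":0,"x":0,"y":0,"z":0,"jaw":-1}]'
cat > look.py <<'E'
from h import *
import sys,pickle
n=sys.argv[1];p=camera_params("wrist");im=grab_frame("wrist")[:,:,::-1]
cv2.imwrite(f"pics/{n}.png",im);pickle.dump(p,open(n+".pkl","wb"))
g=cv2.cvtColor(np.ascontiguousarray(im),cv2.COLOR_BGR2GRAY).astype(float);c=np.load("clamp.npz")
def prof(y,z,x0,x1):  # brightness along clamp x at lateral y
    xs=np.arange(x0,x1,.5);P=np.array([proj(p,np.r_[c['org']+c['d']*x/1e3+c['n']*y/1e3,z]) for x in xs]).astype(np.float32)
    return xs,cv2.remap(g.astype(np.float32),P[:,:1],P[:,1:],cv2.INTER_LINEAR).ravel()
def dark(y,z,x0,x1):
    xs,v=prof(y,z,x0,x1);k=v<60
    return [round(float(a),1) for a in ((xs[k].min(),xs[k].mean(),xs[k].max()) if k.any() else (0,0,0))]
for y in(44,46,48,50,52):print("ptr",y,dark(y,.037,100,150))
for y in(50,54,57,60,63):print("grv",y,dark(y,.034,125,146))
E
python3 look.py w3
```

```text
clock: 5.42
tcp_pos: [0.5713, 0.1006, 0.0648]
orientation: [-2.108, -2.328, -0.002]
contact_force: [-4.4, 2.4, 13.6]
grip_width: -0.0001
gripper_force: 6.8
clock: 5.68
tcp_pos: [0.5722, 0.0865, 0.0659]
orientation: [-2.107, -2.329, -0.002]
contact_force: [-1.8, 2.5, 10.7]
grip_width: -0.0003
gripper_force: 5.2
clock: 6.05
tcp_pos: [0.5733, 0.0701, 0.0643]
orientation: [2.11, 2.326, -0.0]
contact_force: [-0.9, -3.1, 7.5]
grip_width: -0.0001
gripper_force: 3.9
clock: 6.8
tcp_pos: [0.5933, 0.0365, 0.2255]
orientation: [-2.107, -2.329, 0.001]
contact_force: [0.7, -0.1, -0.5]
grip_width: -0.0
gripper_force: 0.0
ptr 44 [127.5, 130.0, 132.5]
ptr 46 [128.5, 132.2, 136.0]
ptr 48 [128.5, 132.2, 136.0]
ptr 50 [128.0, 132.0, 136.0]
ptr 52 [128.5, 133.3, 149.5]
grv 50 [129.5, 133.5, 137.5]
grv 54 [130.0, 133.8, 137.5]
grv 57 [130.0, 133.8, 137.5]
grv 60 [133.5, 135.5, 137.5]
grv 63 [133.5, 135.5, 137.5]
```

View pics/w3.png

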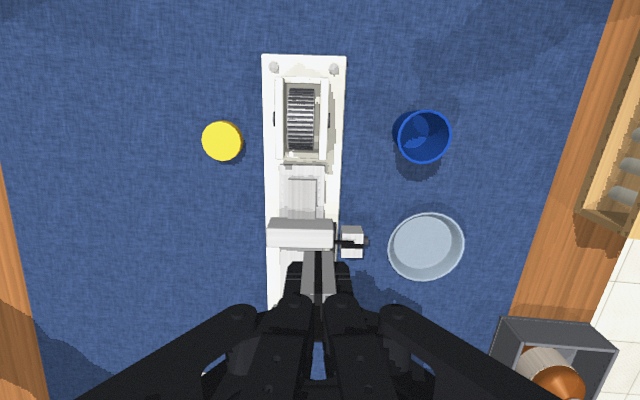

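The wrist view shows the jaw now at v≈233, with the pointer close to the groove at about (345–365,240). I'll zoom in.

```bash
python3 - <<'E'
from h import *
import pickle
p=pickle.load(open("w3.pkl","rb"));im=cv2.imread("pics/w3.png");g=cv2.cvtColor(im,cv2.COLOR_BGR2GRAY)
for x in(338,342,345,348,351,354,357,360):print(x,g[230:256,x])
for y in(236,238,239,240,242,243,244):print(y,rel(p,(352,y),.037)[0],rel(p,(352,y),.034)[0])
cv2.imwrite("pics/w3c.png",cv2.resize(im[215:265,325:375],None,fx=11,fy=11,interpolation=cv2.INTER_NEAREST))
E
```

```text
338 [103  96  93  85  66  59  55  58  53  46  28  20  39  40  47  56  63  60
  54  49  49  59  70  89  76  76]
342 [137 134 139 173 216 214 214 212 185 174  90  21  33  35  29  32  33  44
 146 242 237 235 234 234 234 234]
345 [142 143 142 180 240 235 233 222 205 196  99  14  33  33  37  39  35  32
 133 240 232 231 229 229 229 230]
348 [144 141 141 172 235 232 228 223 222 194 131  14  32  36  37  34  36  27
 126 239 229 228 227 226 226 227]
351 [143 144 138 171 240 235 234 233 231 209 152   7  33  42  30  32  35  25
 132 246 236 233 233 234 234 233]
354 [142 143 139 171 239 233 231 231 228 209 207 206 140 137  27  31  39  30
 126 238 228 227 226 225 225 227]
357 [142 143 140 166 239 233 231 231 232 232 233 233 237 228  16  34  35  31
 102 212 237 233 232 232 231 229]
360 [142 143 134 162 233 229 229 229 230 231 230 232 236 228  57  27  34  31
 102 212 237 234 233 232 234 234]
236 122.49223081942343 123.88192027954632
238 124.86759601519381 126.2788031684288
239 126.05903392952011 127.48103394755262
240 127.25298595383705 128.68580161120605
242 129.64846423061343 131.10297977922787
243 130.8500065165626 132.31540646232835
244 132.05409497983962 133.53040238778374
```

View pics/w3c.png

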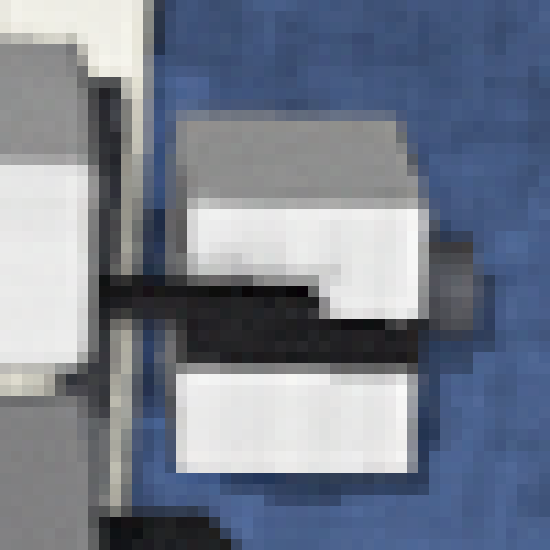

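The zoom shows the pointer's top edge at row ≈240.0, its tip at u≈353.5, and the groove at rows 243.5–248.1. That leaves about 6 mm. The two 28 mm strokes gave about 8.8 mm each, so this one will be about 17 mm.

```bash
python3 -m jog '[{"rx":0,"ry":0,"rz":0,"x":-0.19,"y":0.53,"z":-0.5,"jaw":-1},{"rx":0,"ry":0,"rz":0,"x":-0.192,"y":0.538,"z":-0.7,"jaw":-1},{"rx":0,"ry":0,"rz":0,"x":0,"y":0,"z":-0.7,"jaw":-1},{"rx":0,"ry":0,"rz":0,"x":0,"y":0,"z":-0.5,"jaw":-1},{"rx":0,"ry":0,"rz":0,"x":0,"y":0,"z":-0.1,"jaw":-1},{"rx":0,"ry":0,"rz":0,"x":0,"y":0,"z":0,"jaw":-1},{"rx":0,"ry":0,"rz":0,"x":0,"y":0,"z":-0.15,"jaw":-1},{"rx":0,"ry":0,"rz":0,"x":0,"y":0,"z":-0.045,"jaw":-1}]'
python3 -m jog '[{"rx":0,"ry":0,"rz":0,"x":0,"y":0,"z":0,"jaw":-1}]'
```

```text
clock: 7.85
tcp_pos: [0.5716, 0.1007, 0.0647]
orientation: [2.107, 2.329, 0.002]
contact_force: [-4.2, 2.0, 15.2]
grip_width: 0.0
gripper_force: 7.8
clock: 7.98
tcp_pos: [0.5715, 0.1009, 0.0651]
orientation: [-2.108, -2.33, -0.002]
contact_force: [-1.1, 0.6, 5.4]
grip_width: 0.0001
gripper_force: 2.5
```

```bash
python3 -m jog '[{"rx":0,"ry":0,"rz":0,"x":0.007,"y":-0.094,"z":0.007,"jaw":-1},{"rx":0,"ry":0,"rz":0,"x":0.007,"y":-0.094,"z":0.006,"jaw":-1},{"rx":0,"ry":0,"rz":0,"x":0.007,"y":-0.094,"z":0.0,"jaw":-1},{"rx":0,"ry":0,"rz":0,"x":0,"y":0,"z":0,"jaw":-1}]'
python3 -m jog '[{"rx":0,"ry":0,"rz":0,"x":0,"y":0,"z":0.3,"jaw":-1},{"rx":0,"ry":0,"rz":0,"x":0,"y":0,"z":0.8,"jaw":-1},{"rx":0,"ry":0,"rz":0,"x":0.15,"y":-0.4,"z":0.6,"jaw":-1},{"rx":0,"ry":0,"rz":0,"x":0.2,"y":-0.4,"z":0.2,"jaw":-1},{"rx":0,"ry":0,"rz":0,"x":0,"y":0,"z":0,"jaw":-1},{"rx":0,"ry":0,"rz":0,"x":0,"y":0,"z":0,"jaw":-1}]'
python3 look.py w4
python3 - <<'E'
from h import *
import pickle
p=pickle.load(open("w4.pkl","rb"));im=cv2.imread("pics/w4.png");g=cv2.cvtColor(im,cv2.COLOR_BGR2GRAY)
c=np.load("clamp.npz");u,v=proj(p,np.r_[c['org']+c['d']*.1357+c['n']*.057,.034]).astype(int);print(u,v)
for x in range(u-24,u+14,3):print(x,g[v-12:v+14,x])
cv2.imwrite("pics/w4c.png",cv2.resize(im[v-25:v+25,u-30:u+20],None,fx=11,fy=11,interpolation=cv2.INTER_NEAREST))
E
```

```text
clock: 8.48
tcp_pos: [0.5728, 0.0833, 0.066]
orientation: [2.108, 2.329, 0.002]
contact_force: [-1.7, -0.2, 6.1]
grip_width: -0.0004
gripper_force: 3.3
clock: 9.22
tcp_pos: [0.5927, 0.0364, 0.1788]
orientation: [-2.106, -2.33, -0.0]
contact_force: [-0.8, -0.0, -0.7]
grip_width: 0.0002
gripper_force: 0.0
ptr 44 [129.5, 139.3, 149.5]
ptr 46 [131.5, 140.3, 149.5]
ptr 48 [131.5, 140.5, 149.5]
ptr 50 [131.5, 139.0, 149.5]
ptr 52 [131.5, 136.3, 149.5]
grv 50 [133.5, 137.4, 145.5]
grv 54 [133.0, 135.8, 138.5]
grv 57 [133.5, 135.8, 138.0]
grv 60 [133.5, 135.8, 138.0]
grv 63 [133.5, 135.5, 137.5]
357 267
333 [163 211 228 230 224 186 103  85 101  99 103 118 121 123 141 140 141 137
 139 135 137 139 137 136 137 136]
336 [ 81  96 122 118 117 105  62  28  33  33  25  32  29  23  19  22  24  36
  41  46  30  31  29  23  29  16]
339 [176 176 164 160 161 151  92  32  34  34  36  34  35  33  36  34  37  35
  50  53  36  35  34  44  58  31]
342 [75 56 52 49 46 55 37 34 36 31 34 33 36 38 32 35 29 41 52 49 31 35 34 47
 68 31]
345 [130 145 150 159 176 198 204 194 125  19  33  40  34  34  36  34  38  37
  
[... 219 characters left out ...]

 173 175 175 163 161 161 162 143]
354 [237 234 234 235 235 235 235 236 234 188  49  19  19  22  25  51 125 181
 173 173 173 175 173 171 176 164]
357 [242 239 239 240 240 240 240 240 240 211 113  18  14  22  20  56 129 181
 178 176 174 176 175 173 176 165]
360 [236 234 233 235 232 232 232 232 233 222 114  30  35  39  27  71 148 171
 169 169 169 169 168 170 175 166]
363 [239 236 237 237 236 237 236 237 240 233 121  28  35  41  35  99 189 176
 174 172 174 172 173 172 175 165]
366 [237 233 231 233 234 233 233 234 237 236 176  23  37  36  32  88 189 228
 172 171 174 177 177 178 180 169]
369 [253 248 245 241 245 235 206 204 202 186 118  29  39  45  44  61 105 134
 104  96  76  65  71  69  65  62]
```

View pics/w4c.png

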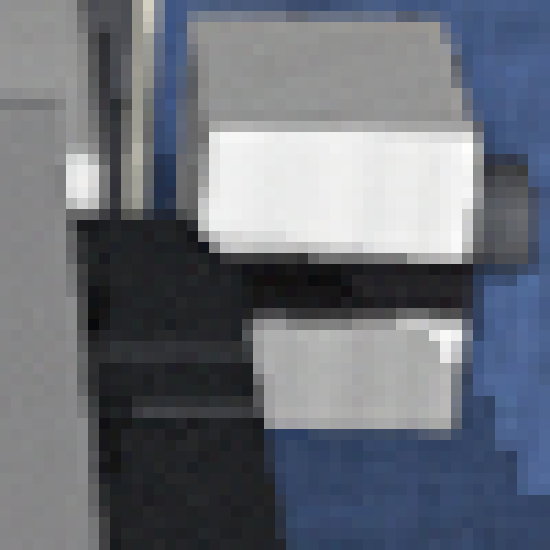

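The closer crop shows the very dark pointer (rows ≈264.8–269.5, u up to 357) lying over the groove (rows ≈265.2–270.3). I'll compute the offset with parallax included, and take a second view from a different place so the pointer is clear of the hand.

```bash
python3 -m jog '[{"rx":0,"ry":0,"rz":0,"x":0.0,"y":-0.5,"z":0.3,"jaw":-1},{"rx":0,"ry":0,"rz":0,"x":-0.6,"y":-0.6,"z":0.2,"jaw":-1},{"rx":0,"ry":0,"rz":0,"x":-0.6,"y":0,"z":0,"jaw":-1},{"rx":0,"ry":0,"rz":0,"x":0,"y":0,"z":0,"jaw":-1},{"rx":0,"ry":0,"rz":0,"x":0,"y":0,"z":0,"jaw":-1}]'
python3 look.py w5
python3 - <<'E'
from h import *
import pickle
p=pickle.load(open("w4.pkl","rb"))
for y in (264.8,267.1,267.4,269.5):print("p",y,rel(p,(354,y),.037)[0])
for y in (265.2,267.7,270.3):print("g",y,rel(p,(364,y),.034)[0])
p=pickle.load(open("w5.pkl","rb"));im=cv2.imread("pics/w5.png");g=cv2.cvtColor(im,cv2.COLOR_BGR2GRAY)
c=np.load("clamp.npz");u,v=proj(p,np.r_[c['org']+c['d']*.1357+c['n']*.057,.034]).astype(int);print(u,v)
for x in range(u-18,u+14,2):print(x,g[v-10:v+12,x])
for y in range(-5,6):print(v+y,rel(p,(u,v+y),.037)[0],rel(p,(u,v+y),.034)[0])
cv2.imwrite("pics/w5c.png",cv2.resize(im[v-25:v+25,u-30:u+20],None,fx=11,fy=11,interpolation=cv2.INTER_NEAREST))
E
```

```text
clock: 9.9
tcp_pos: [0.5217, -0.0292, 0.2087]
orientation: [-2.105, -2.332, -0.001]
contact_force: [0.2, 1.6, -0.5]
grip_width: 0.0001
gripper_force: 0.0
ptr 44 [132.5, 134.5, 136.5]
ptr 46 [132.5, 134.2, 136.0]
ptr 48 [132.5, 134.5, 136.5]
ptr 50 [132.5, 134.8, 137.0]
ptr 52 [132.5, 134.5, 136.5]
grv 50 [133.5, 135.8, 138.0]
grv 54 [133.5, 135.5, 137.5]
grv 57 [133.5, 135.8, 138.0]
grv 60 [133.5, 135.5, 137.5]
grv 63 [133.5, 135.5, 137.5]
p 264.8 131.03814967403414
p 267.1 133.53370596042362
p 267.4 133.8601319415757
p 269.5 136.15107998532685
g 265.2 132.91119852194393
g 267.7 135.65455269334893
g 270.3 138.52348478779913
433 200
415 [237 239 240 244 245 243 241 242 242 238 235 235 234 234 202 182  87  97
 106  84  72  71]
417 [191 173 156 155 141 155 147 130 121  53  35  32  44  84  95  97 110 117
 115 120 118 105]
419 [103 109 101 104 106 104 108 121 108  36  31  39  46  78 102 111 110 105
  98 102 106 118]
421 [101 102 112 108  93  94 102 105  65  26  31  39  33  97 195 233 233 236
 238 239 240 240]
423 [230 232 236 240 241 240 223 200 105  19  30  41  33 111 228 245 241 241
 24
[... 812 characters left out ...]
232  25  40  43  37  35 141 248 239 239
 239 240 239 240]
443 [236 238 239 239 239 240 240 245 239  22  41  37  38  30 147 255 243 222
 203 183 169 167]
445 [249 252 250 245 224 213 182 177 155  35  44  49  70  79  83  84  87  88
  94  88  87  93]
195 128.50204386309892 129.44719015903414
196 129.53482454887458 130.4898271567322
197 130.56969113819724 131.534569964736
198 131.6066499567931 132.58142496914118
199 132.64570735599207 133.63039858189146
200 133.68686971285783 134.6814972409096
201 134.73014343031755 135.7347274102292
202 135.77553493729403 136.79009558012714
203 136.82305068883704 137.84760826725676
204 137.87269716625661 138.9072720147824
205 138.9244808772565 139.9690933925137
```

View pics/w5c.png

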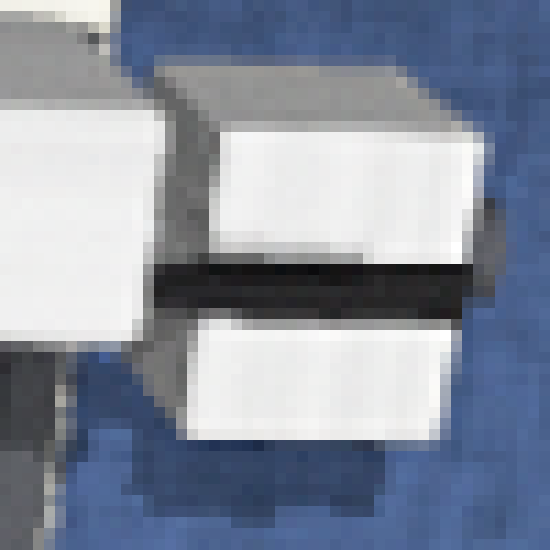

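This view shows the pointer clear of the jaw at rows 198.4–202.8 (clamp x ≈134.3) and the groove at rows 198.5–203.9 (≈135.9). About 1.5 mm remains, so I'll make one short stroke over the top.

```bash
python3 -m jog '[{"rx":0,"ry":0,"rz":0,"x":0.45,"y":0.7,"z":0,"jaw":-1},{"rx":0,"ry":0,"rz":0,"x":0.393,"y":0.7,"z":-0.3,"jaw":-1},{"rx":0,"ry":0,"rz":0,"x":0,"y":0.6,"z":-0.5,"jaw":-1},{"rx":0,"ry":0,"rz":0,"x":0,"y":0,"z":-0.8,"jaw":-1},{"rx":0,"ry":0,"rz":0,"x":0,"y":0,"z":-0.5,"jaw":-1},{"rx":0,"ry":0,"rz":0,"x":0,"y":0,"z":0,"jaw":-1},{"rx":0,"ry":0,"rz":0,"x":0,"y":0,"z":-0.2,"jaw":-1},{"rx":0,"ry":0,"rz":0,"x":0,"y":0,"z":-0.1,"jaw":-1}]'
python3 -m jog '[{"rx":0,"ry":0,"rz":0,"x":0,"y":0,"z":0,"jaw":-1}]'
```

```text
clock: 10.95
tcp_pos: [0.5729, 0.0897, 0.0655]
orientation: [2.107, 2.329, 0.003]
contact_force: [-6.4, -0.8, 38.2]
grip_width: -0.0002
gripper_force: 20.7
clock: 11.08
tcp_pos: [0.5727, 0.0897, 0.0661]
orientation: [2.108, 2.329, 0.003]
contact_force: [-1.0, 0.0, 4.5]
grip_width: -0.0002
gripper_force: 2.0
```

```bash
python3 -m jog '[{"rx":0,"ry":0,"rz":0,"x":0,"y":0,"z":-0.01,"jaw":-1},{"rx":0,"ry":0,"rz":0,"x":0.004,"y":-0.054,"z":0,"jaw":-1},{"rx":0,"ry":0,"rz":0,"x":0.004,"y":-0.054,"z":0,"jaw":-1},{"rx":0,"ry":0,"rz":0,"x":0,"y":0,"z":0,"jaw":-1}]'
python3 -m jog '[{"rx":0,"ry":0,"rz":0,"x":0,"y":0,"z":0.3,"jaw":-1},{"rx":0,"ry":0,"rz":0,"x":0,"y":0,"z":0.8,"jaw":-1},{"rx":0,"ry":0,"rz":0,"x":0,"y":-0.5,"z":0.8,"jaw":-1},{"rx":0,"ry":0,"rz":0,"x":-0.4,"y":-0.7,"z":0.5,"jaw":-1},{"rx":0,"ry":0,"rz":0,"x":-0.45,"y":-0.7,"z":0,"jaw":-1},{"rx":0,"ry":0,"rz":0,"x":0,"y":0,"z":0,"jaw":-1},{"rx":0,"ry":0,"rz":0,"x":0,"y":0,"z":0,"jaw":-1}]'
python3 look.py w6
python3 - <<'E'
from h import *
import pickle
p=pickle.load(open("w6.pkl","rb"));im=cv2.imread("pics/w6.png");g=cv2.cvtColor(im,cv2.COLOR_BGR2GRAY)
c=np.load("clamp.npz");u,v=proj(p,np.r_[c['org']+c['d']*.1357+c['n']*.057,.034]).astype(int);print(u,v)
for x in range(u-20,u+14,2):print(x,g[v-10:v+12,x])
for y in range(-5,6):print(v+y,rel(p,(u,v+y),.037)[0],rel(p,(u,v+y),.034)[0])
E
```

```text
clock: 11.58
tcp_pos: [0.5733, 0.0834, 0.066]
orientation: [2.108, 2.329, 0.004]
contact_force: [-2.8, -0.4, 9.2]
grip_width: 0.0003
gripper_force: 4.2
clock: 12.45
tcp_pos: [0.522, -0.0305, 0.2092]
orientation: [2.107, 2.329, 0.003]
contact_force: [-0.1, 0.1, -0.6]
grip_width: 0.0003
gripper_force: 0.0
ptr 44 [132.5, 135.0, 137.5]
ptr 46 [132.5, 135.2, 138.0]
ptr 48 [132.5, 135.0, 137.5]
ptr 50 [132.5, 135.0, 137.5]
ptr 52 [132.5, 135.0, 137.5]
grv 50 [133.5, 136.0, 138.5]
grv 54 [133.5, 136.0, 138.5]
grv 57 [134.0, 136.2, 138.5]
grv 60 [133.5, 135.5, 137.5]
grv 63 [133.5, 135.5, 137.5]
432 199
412 [235 237 236 238 241 241 240 239 239 241 239 239 240 241 241 243 241 203
  58  68  71  68]
414 [234 236 237 239 241 243 244 242 242 244 243 241 241 240 237 234 217 102
  74  69  72  72]
416 [225 233 226 197 185 167 158 136 137 144  84  81  78  57  80  87  95  99
 114 112 104  69]
418 [ 93 101  99  99 101 107 104 109 121 111  55  28  43  48  75  98  98 114
 112 112 113 107]
420 [100 103 112 112 110 110  96  91  81  74  44  27  41  58 109 170 221 222
 225 229 234 237]
422 [213 221 220 226 2
[... 869 characters left out ...]
  67  36  39  40  32 106 218 240 236 237
 237 238 238 239]
442 [234 235 237 236 238 239 238 224 131  39  40  42  34 110 230 251 250 249
 248 239 219 204]
444 [244 246 248 251 251 250 243 212 116  33  38  42  45  67 115 120  92  90
  83  85  85  94]
194 129.16414514878832 130.10108588873058
195 130.19735974124018 131.1441440918884
196 131.23265752448813 132.18930533275454
197 132.27004480515504 133.23657597803603
198 133.3095279153463 134.2859624201653
199 134.35111321277867 135.33747107743017
200 135.39480708090974 136.3911083941045
201 136.44061592906854 137.44688084058
202 137.4885461925865 138.5047949134988
203 138.53860433292988 139.56485713588648
204 139.59079683783207 140.6270740572862
```

The pointer now reads about 136.3 against the groove at 135.8. I'll look from nearly straight above, where the height difference between them doesn't matter.

```bash
python3 -m jog '[{"rx":0,"ry":0,"rz":0,"x":0.1,"y":-0.6,"z":-0.3,"jaw":-1},{"rx":0,"ry":0,"rz":0,"x":0,"y":-0.8,"z":-0.3,"jaw":-1},{"rx":0,"ry":0,"rz":0,"x":0,"y":-0.3,"z":0,"jaw":-1},{"rx":0,"ry":0,"rz":0,"x":0,"y":0,"z":0,"jaw":-1},{"rx":0,"ry":0,"rz":0,"x":0,"y":0,"z":0,"jaw":-1}]'
python3 look.py w7
python3 - <<'E'
from h import *
import pickle
p=pickle.load(open("w7.pkl","rb"));im=cv2.imread("pics/w7.png");g=cv2.cvtColor(im,cv2.COLOR_BGR2GRAY)
c=np.load("clamp.npz");u,v=proj(p,np.r_[c['org']+c['d']*.1357+c['n']*.057,.034]).astype(int);print(u,v)
C=-np.array(p['R']).T@p['t'];print("cam clamp x",(C[:2]-c['org'])@c['d'],C[2])
for x in range(u-26,u+18,3):print(x,g[v-9:v+10,x])
for y in (-3,0,3):print(v+y,rel(p,(u,v+y),.037)[0],rel(p,(u,v+y),.034)[0])
cv2.imwrite("pics/w7c.png",cv2.resize(im[v-25:v+25,u-30:u+20],None,fx=11,fy=11,interpolation=cv2.INTER_NEAREST))
E
```

```text
clock: 13.12
tcp_pos: [0.5282, -0.1309, 0.1726]
orientation: [-2.104, -2.332, -0.002]
contact_force: [0.0, 0.7, 0.2]
grip_width: 0.0001
gripper_force: 0.0
ptr 44 [133.5, 135.8, 138.0]
ptr 46 [133.5, 135.8, 138.0]
ptr 48 [133.5, 135.8, 138.0]
ptr 50 [133.5, 135.8, 138.0]
ptr 52 [133.5, 135.8, 138.0]
grv 50 [133.5, 135.8, 138.0]
grv 54 [133.5, 135.8, 138.0]
grv 57 [133.5, 135.8, 138.0]
grv 60 [133.5, 135.5, 137.5]
grv 63 [133.5, 135.5, 137.5]
466 95
cam clamp x 0.13143418065137635 0.31522536341319773
440 [229 227 225 226 228 228 229 227 227 225 213 165 110  55  69  72  83  86
  88]
443 [228 227 226 226 227 227 228 230 228 226 217 168 126 102 105 106 104 104
 105]
446 [226 222 221 220 214 216 221 187 176 132 117  61  64 109 107 107 104  91
  90]
449 [102 103 107 103 105 102 104 102  78  32  39  40  57  95  90  82  83  81
  88]
452 [ 99 109 125 151 166 160  42  38  34  39  37  36  37  92 157 151 171 232
 229]
455 [229 230 229 230 235 224  20  33  32  40  38  38  30  84 160 154 177 230
 227]
458 [228 226 225 227 230 217  67  27  32  38  43  37  28  82 156 151 147 168
 226]
461 [224 223 222 225 227 214  68  24  38  36  38  38  33  66 136 150 148 168
 226]
464 [223 223 223 222 226 213  69  31  35  38  36  38  35  64 136 160 153 177
 231]
467 [228 227 230 229 232 225 120  28  35  32  42  38  35  63 130 168 213 213
 223]
470 [223 223 221 222 224 212 115  29  35  39  37  34  33  70 161 228 223 221
 222]
473 [223 223 222 223 226 223 154  27  32  38  37  38  28  71 165 233 227 225
 224]
476 [225 224 222 224 225 219 161  28  36  39  36  37  33  53 144 232 226 224
 223]
479 [224 225 226 228 229 228 169  25  35  35  36  35  35  48 143 236 195 192
 174]
482 [192 173 161 151 130 120 106  54  70  76  80  81  72  65  56  70  95  96
  97]
92 132.90038236649133 132.9161918710289
95 135.153274583326 135.1933761817532
98 137.41856092129194 137.48308825477983
```

View pics/w7c.png

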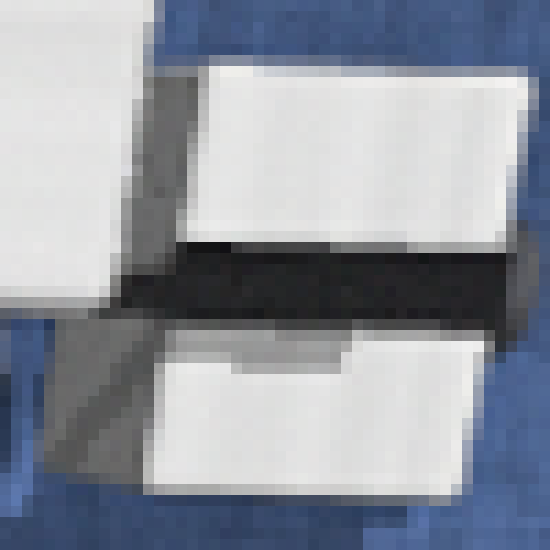

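Seen from straight above, the pointer (3 mm wide, rows 94.1–98.15 at u=449) sits inside the groove (rows 92.2–99.7 at u≈476). Next, the numerical offset.

```bash
python3 - <<'E'
from h import *
import pickle
p=pickle.load(open("w7.pkl","rb"))
print(rel(p,(449,96.1),.037),rel(p,(476,95.95),.034),rel(p,(473,92.15),.034),rel(p,(473,99.6),.034), rel(p,(458,91.7),.034))
E
```

```text
(np.float64(136.38412481329237), np.float64(42.038260471222706)) (np.float64(135.67827237862562), np.float64(64.7744672692761)) (np.float64(132.86312020904623), np.float64(61.85390980415156)) (np.float64(138.54173467846653), np.float64(62.87150228242783)) (np.float64(132.879520031694), np.float64(49.82365681568006))
```

The pointer is 0.6–0.7 mm too far. I'll make a small reverse roll of about 2 mm at the rim, landing gently.

```bash
python3 -m jog '[{"rx":0,"ry":0,"rz":0,"x":0.15,"y":0.8,"z":0,"jaw":-1},{"rx":0,"ry":0,"rz":0,"x":0.2,"y":0.8,"z":0,"jaw":-1},{"rx":0,"ry":0,"rz":0,"x":0.2,"y":0.8,"z":0,"jaw":-1},{"rx":0,"ry":0,"rz":0,"x":0.2,"y":0.8,"z":-0.3,"jaw":-1},{"rx":0,"ry":0,"rz":0,"x":0,"y":0.4,"z":-0.6,"jaw":-1},{"rx":0,"ry":0,"rz":0,"x":0,"y":0,"z":-0.6,"jaw":-1},{"rx":0,"ry":0,"rz":0,"x":0,"y":0,"z":-0.2,"jaw":-1},{"rx":0,"ry":0,"rz":0,"x":0,"y":0,"z":0,"jaw":-1}]'
python3 -m jog '[{"rx":0,"ry":0,"rz":0,"x":0,"y":0,"z":-0.05,"jaw":-1},{"rx":0,"ry":0,"rz":0,"x":0,"y":0,"z":-0.025,"jaw":-1},{"rx":0,"ry":0,"rz":0,"x":0,"y":0,"z":-0.015,"jaw":-1},{"rx":0,"ry":0,"rz":0,"x":0,"y":0,"z":-0.01,"jaw":-1},{"rx":0,"ry":0,"rz":0,"x":0,"y":0,"z":0,"jaw":-1}]'
```

```text
clock: 14.18
tcp_pos: [0.5722, 0.0833, 0.0703]
orientation: [-2.107, -2.33, 0.001]
contact_force: [0.7, -0.2, 1.0]
grip_width: -0.0002
gripper_force: 0.0
clock: 14.8
tcp_pos: [0.5731, 0.0829, 0.0659]
orientation: [2.108, 2.329, 0.003]
contact_force: [-3.2, -0.6, 11.1]
grip_width: -0.0002
gripper_force: 5.8
```

```bash
python3 -m jog '[{"rx":0,"ry":0,"rz":0,"x":-0.001,"y":0.02,"z":0,"jaw":-1},{"rx":0,"ry":0,"rz":0,"x":-0.001,"y":0.02,"z":0,"jaw":-1},{"rx":0,"ry":0,"rz":0,"x":0,"y":0,"z":0,"jaw":-1},{"rx":0,"ry":0,"rz":0,"x":0,"y":0,"z":0.05,"jaw":-1}]'
python3 -m jog '[{"rx":0,"ry":0,"rz":0,"x":0,"y":0,"z":0.6,"jaw":-1},{"rx":0,"ry":0,"rz":0,"x":0,"y":-0.4,"z":0.8,"jaw":-1},{"rx":0,"ry":0,"rz":0,"x":-0.15,"y":-0.8,"z":0.35,"jaw":-1},{"rx":0,"ry":0,"rz":0,"x":-0.2,"y":-0.8,"z":0,"jaw":-1},{"rx":0,"ry":0,"rz":0,"x":-0.2,"y":-0.8,"z":0,"jaw":-1},{"rx":0,"ry":0,"rz":0,"x":-0.2,"y":-0.8,"z":0,"jaw":-1},{"rx":0,"ry":0,"rz":0,"x":0,"y":0,"z":0,"jaw":-1},{"rx":0,"ry":0,"rz":0,"x":0,"y":0,"z":0,"jaw":-1}]'
python3 look.py w8
python3 - <<'E'
from h import *
import pickle
p=pickle.load(open("w8.pkl","rb"));im=cv2.imread("pics/w8.png");g=cv2.cvtColor(im,cv2.COLOR_BGR2GRAY)
c=np.load("clamp.npz");u,v=proj(p,np.r_[c['org']+c['d']*.1357+c['n']*.057,.034]).astype(int);print(u,v)
for x in (u-19,u-18,u-17,u-16,u+7,u+10,u+12):print(x,g[v-9:v+10,x])
for y in (-3,0,3):print(v+y,rel(p,(u-17,v+y),.037)[0],rel(p,(u+10,v+y),.034)[0])
E
```

```text
clock: 15.3
tcp_pos: [0.5726, 0.0852, 0.0679]
orientation: [2.108, 2.329, 0.001]
contact_force: [0.4, 0.1, -0.3]
grip_width: -0.0004
gripper_force: 0.0
clock: 16.3
tcp_pos: [0.5275, -0.13, 0.1723]
orientation: [-2.107, -2.33, -0.001]
contact_force: [0.3, 0.4, -0.7]
grip_width: 0.0001
gripper_force: 0.0
ptr 44 [133.5, 135.8, 138.0]
ptr 46 [133.5, 135.8, 138.0]
ptr 48 [133.5, 135.8, 138.0]
ptr 50 [133.5, 135.8, 138.0]
ptr 52 [133.0, 135.5, 138.0]
grv 50 [133.5, 135.8, 138.0]
grv 54 [133.5, 135.8, 138.0]
grv 57 [133.5, 135.8, 138.0]
grv 60 [133.5, 135.5, 137.5]
grv 63 [133.5, 135.5, 137.5]
467 96
448 [150 142 125 137 141 122 120  95  38  29  30  60 110 106 101  90  91  84
  83]
449 [106 102  95 101 102 102 106  97  34  34  36  61 108 103  90  86  83  84
  90]
450 [102 104 102 105 103 103 107  96  36  36  35  64 108  92  84  83  78  82
  96]
451 [102 104 106 106 104 110 106  85  30  41  34  46  62  72 104 108 131 182
 192]
474 [224 223 223 224 227 217 119  30  36  38  35  36  28  98 198 229 223 223
 223]
477 [223 222 221 222 222 212 110  29  35  34  36  39  31  76 176 230 225 224
 225]
479 [221 223 223 224 228 219 116  30  33  36  36  36  31  73 173 241 238 237
 233]
93 133.3905754831895 132.8361625667953
96 135.64734279556637 135.11574097866153
99 137.9165446424275 137.4078799851953
```

The pointer is now within about 0.2 mm of the groove's middle, and the hand is clear.

```bash
python3 -c "
from bench import *
print(r.hand_in())"
```

```text
the job is handed in; nothing more can be done
None
```

I handed the job in at about 16 s: the jaw was closed about 24 mm by rolling the wheel alone, the pointer stands within about 0.2 mm of the groove's middle as I measured it, and the hand is clear of everything.

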